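# Index the chuck magazine and fetch the oblong adapter

## Task

Turn the revolving chuck magazine round until the pocket holding the oblong-headed adapter stands at the front pointer, clicked into its detent, and let go of the magazine. Then take that adapter out of its slanted pocket and stand it upright on its foot in the empty near half of the green job tray, setting it down rather than dropping it. Leave the magazine clicked in there, the other adapters in their pockets, and the other things where they are.

Things in the scene. Friction and masses are not known exactly. Their poses are not given: they have to be found in the camera images.
- magazine: Revolving magazine: grey disc, 254 mm across, top 42 mm above the counter, turns either way without end about its vertical axis (origin: on the axis at counter height). Its x axis points level at the cup of the oblong-headed adapter. Six grey cups (34 mm across, bore 28 mm, 20 mm deep) stand on it every 60 degrees, each leaning outward 22 degrees from vertical; hub 60 mm wide, 72 mm high.
- peg (a point): Half-way up (67 mm above the counter) one of the six steel turning pegs of the magazine: round, 12 mm thick, tops 92 mm above the counter, upright, 118 mm from the axis, midway between cups. This one is at +30 degrees from the magazine's x axis, the rest every 60 degrees. Push pegs sideways with a closed gripper. Adapter heads reach about 110 mm high and 106 mm out from the axis.
- detent (a point): The sprung detent at the back of the stand, 137 mm from the axis. It catches the disc whenever a cup is at the pointer (every 60 degrees): within about 3 degrees it pulls the disc in to about half a degree; the disc can hang on the crest at 3 to 5; at 5 to 8 it is pushed off; elsewhere the disc stays where it is left. It takes some 4 to 7 N at a peg to pass; then the disc jumps ahead of the pusher.
- stand: Fixed grey stand under the magazine, origin on the turning axis at counter height. Its -x axis points out over the front pointer, towards the arm. Indexed when the magazine's x axis points along the stand's -x axis. The detent housing (44 mm high, to 190 mm from the axis) is at its +x side.
- pointer (a point): Tip of the front pointer, a low foot with a steel lozenge, 12 mm above the counter, 165 mm from the axis towards the arm.
- front_place (a point): Where the middle of an adapter lies when its cup is at the pointer: 76 mm from the axis towards the pointer, 77 mm above the counter (fixed to the stand).
- seat (a point): Where the middle of the oblong-headed adapter lies when seated in its cup (fixed to the magazine, turns with it); 76 mm from the axis.
- oblong_mid (a point): Middle (25 mm above the foot) of the wanted adapter: white plastic, 50 mm long, about 60 g; round shank 24 mm thick, 30 mm long with a flat foot, then an oblong head 42 x 28 mm, 20 mm tall. z runs from foot to head (leaning outward 22 degrees in the cup), x along the 42 mm length, radial in the cup; grip across the 28 mm. Loose in its cup; the mouth is 5 mm below this middle; free once drawn 20 mm.
- near_half (a point): Centre of the floor (4 mm above the counter) of the empty compartment of the green job tray, the one nearer the arm: 114 mm along the tray's x, 152 mm along y inside. The tray is 240 x 160 mm, loose, walls 4 mm thick and 32 mm high, with a divider across the middle; axes are the tray's.
- round_a_mid (a point): Middle of another adapter, same shank, round head 34 mm across; in the cup 60 degrees from the magazine's x axis (counter-clockwise from above).
- round_b_mid (a point): The same with a round head 28 mm across; in the cup at 120 degrees. The cup at 180 degrees is empty.
- round_c_mid (a point): The same with a 34 mm round head; in the cup at 240 degrees.
- round_d_mid (a point): The same with a 28 mm round head; in the cup at 300 degrees.
- seat_a (a point): Where the middle of round adapter a lies when seated in its cup (turns with the magazine).
- seat_b (a point): Where the middle of round adapter b lies when seated in its cup (turns with the magazine).
- seat_c (a point): Where the middle of round adapter c lies when seated in its cup (turns with the magazine).
- seat_d (a point): Where the middle of round adapter d lies when seated in its cup (turns with the magazine).
- tray: The green job tray, origin under its centre; x towards the half with the lens.
- lens: Bystander: round lens blank, 66 mm across, 10 mm thick, in the tray's far half; origin at its underside.
- driver: Bystander: small screwdriver, 150 mm long, lying on the counter, handle towards its -x.
- spray: Bystander: white bottle, 44 mm across, 120 mm high, standing; origin at its underside.
Things that resemble listed ones, but are neither listed nor needed, are in the scene too. Leave any blue look-alike of the part that bears round_d_mid alone.

How it is judged:
On the way, in this order (a step that is already met when the one before it is completed fails the run):
1. the oblong adapter's cup stands at the pointer, at rest and let go, the adapter still in it (horizontal distance between seat and front_place below 0.004 m and angular speed of magazine below 0.1 rad/s and distance between oblong_mid and seat below 0.008 m and contact force between the fingers and magazine below 0.2 N), for 0.3 s.
2. the oblong adapter is drawn clear of its cup (distance between oblong_mid and seat above 0.06 m), for 0.1 s.
At the end, for the whole second after the job is handed in: The oblong adapter stands upright (within 6 degrees), head up, on the floor of the tray's near half, released and still; its cup is still at the pointer (within 4 mm); the round adapters are in their cups (within 12 mm) (angle between oblong_mid's own z axis and vertical below 0.1 rad and x of oblong_mid in the frame of near_half between -0.05 and 0.05 m and y of oblong_mid in the frame of near_half between -0.07 and 0.07 m and z of oblong_mid in the frame of near_half between 0.02 and 0.03 m and linear speed of oblong below 0.02 m/s and horizontal distance between seat and front_place below 0.004 m and angular speed of magazine below 0.1 rad/s and distance between round_a_mid and seat_a below 0.012 m and distance between round_b_mid and seat_b below 0.012 m and distance between round_c_mid and seat_c below 0.012 m and distance between round_d_mid and seat_d below 0.012 m); the robot touches nothing.
It fails at once if a round adapter is pulled out of or knocked about in its cup (over 12 mm) (not (distance between round_a_mid and seat_a below 0.012 m and distance between round_b_mid and seat_b below 0.012 m and distance between round_c_mid and seat_c below 0.012 m and distance between round_d_mid and seat_d below 0.012 m)).
It fails at once if the oblong adapter is let go in mid-air: clear of its cup, untouched by the fingers and over 15 mm above the tray floor (distance between oblong_mid and seat above 0.03 m and contact force between the fingers and oblong below 0.05 N and z of oblong_mid in the frame of near_half above 0.04 m).
It fails at once if the screwdriver or the bottle is moved over 20 mm, or the tray over 40 mm (distance of any of driver, spray from where it was at the start of the episode above 0.02 m or distance of tray from where it was at the start of the episode above 0.04 m).
It fails at once if the lens blank is moved over 50 mm (distance of lens from where it was at the start of the episode above 0.05 m).
It also fails if it takes over 58 s, if anything falls off the work surface, if the arm or the gripper's body presses on something with over 40 N, if the wrist force passes 120 N, or if a joint passes its speed limit or range.

## Robot

A 6-joint arm with a two-finger parallel gripper is mounted at the origin on the work surface. World frame = base frame: x ahead of the robot, y to its left, z up, the work surface at z = 0. Lengths are in m, angles in rad, forces in N, time in s.
With the tool pointing down it reaches from about 0.375 to 0.975 m from the base axis. Payload 3.8 kg.
Tool frame: the origin (TCP) lies on the centre line of the jaws, within the pads' length; the fingertips stand 14 mm ahead of it and the grasp point (between the pads) lies 5 mm behind it; z points along the fingers, y is the line along which they close (so a half turn about z gives the same grasp; the last joint's range is limited). The gripper opens to 85 mm and grips with 20 to 120 N. Pads are 22 mm wide; open, the fingers measure 114 mm over their backs; the gripper's body (76 mm by 85 mm) begins 54 mm behind the grasp point. The pads swing forward as they close: fully open they stand 13 mm farther back than shut.
Start: joints at [1.108, 0.264, 1.604, -0, 1.274, -0.037], TCP at [0.279, 0.615, 0.245] pointing down, gripper open.
Joint ranges: [-2.63, 2.63], [-0.94, 2.18], [0.31, 2.57], [-1.31, 4.45], [0, 2.66], [-2.55, 2.55]. Speed limits (rad/s): [2.57, 2.57, 3.14, 3.14, 3.14, 3.14].

## Interface

Orientations are given as a rotation vector (axis times angle).
In Python, from workcell import bot, eyes, spot_in gives the robot as it stands.
- The arm moves only by the tool carry_out, never from a script. Its argument "series" is text: rows parted by semicolons, each of 4 numbers parted by spaces: the shift along the world's x, y, z in m, then the turn about the world's z in degrees. In form: tx ty tz roll; .... A call has 1 to 20 rows; each row shifts and turns the commanded pose from where the row before left it; what a row does not reach is not made up. A row lasts 1/8 s, in which the tool goes at most 62.5 mm and 10.7 degrees, less where a joint would pass 70% of its speed; a pose out of reach is approached as far as the arm can. A call is refused whole if a number of a shift passes 0.0625 or a number of a turn 10.7, either way. A call with a gripper value outside its range is refused whole. "jaw" is the gripper command: -1 is shut, 1 is fully open, values between are in proportion, set as the call begins (left out, the last holds). The fingers move at their own pace and stop on an object; "grip_force" is the grip in N (left out, the last holds). Time passes only in rows, so rows that do not move let the fingers close. It gives the time, the measured TCP pose, the force, the opening and the grip force at its end, in the units of the state.
- bot.read_state(): the state, without advancing time (a new reading comes with each control period).
- eyes.read_camera(name): name is "scene" or "top" or "wrist"; returns (picture, depth): 400x640x3 uint8, blue, green, red; 400x640 float32, m along the optical axis (not along the pixel's ray), 0 where there is no reading.
- eyes.get_calibration(name): a dict with "K" (3x3 intrinsics, pixels), "position" and "rotation" of the camera in the world; the wrist camera has in their place "T_tool_cam" (4x4, takes a point from camera to tool coordinates, whose origin is the TCP and whose axes are the flange's). Camera axes: x right, y down, z forward; pixel columns grow to the right and rows downward; lengths in m; the calibration is good to about 2 mm. A picture is of the moment at which its call begins: read the wrist's pose just before it. get_calibration takes no time and is no camera call.
- bot.finish_job(): hands the job in; it is judged then, once.
Trained networks look in the newest picture that a camera, given by its name, has taken for a name from the list of things; names that differ only in an ending like _2 or _b are one class to them, and where a whole thing is asked for, a point or a joint stands for the part that bears it (a point fixed in the world has none). Each returns a list of dicts, best first, with "score" (0 to 1); they miss things now and then, are a little off and sometimes report something else, mostly with a low value. They report only what shows in the picture. A call takes as long as a camera call. They do not tell look-alikes from the thing itself.
- spot_in(camera, target): "rect" ([centre column, centre row, width, height] in pixels, round what is visible of it).
The state is a dict: "time": time; "q": joint angles; "joint_vel": joint speeds; "joint_torque": joint torques, N m; "tool_pos": TCP position; "tcp_rot": TCP orientation; "wrist_force": force on the tool from outside, world axes, zero at the start; "torque": the same for the moment, N m; "width": opening from 0.0 (shut) to 1.0 (fully open); "grip_force": force on a finger pad.
Only numpy, scipy, OpenCV 4.12 (cv2) and the standard library are available. Lean on these libraries where they do the work, as an engineer would, in place of code of your own. Each camera call takes 0.05 s, during which the arm holds its last target. There are 200 camera calls.

## Working session

There is one attempt and no reset: what is moved stays moved. The work goes in short steps, Python scripts to look and compute and a tool call to move; the robot and the scene stay as the last step left them, time stands still between calls to the robot, and variables do not carry over. Pictures are saved under pics/ and viewed, at most 10 in all, crops included, and the job is handed in when it is done.

Besides the shell and the picture viewer there is one more tool, called after "Request:" as name(argument=value, ...) on one line, values as JSON. carry_out: Moves the arm, as the interface text tells. Its arguments: {"type":"object","properties":{"series":{"type":"string"},"jaw":{"type":"number"},"grip_force":{"type":"number"}},"required":["series"]}

```bash
mkdir -p pics; cat > h.py <<'E'
import numpy as np,cv2
from workcell import bot,eyes,spot_in
from scipy.spatial.transform import Rotation as R
def cam(n):
    s=bot.read_state(); im,d=eyes.read_camera(n); c=eyes.get_calibration(n); K=np.array(c["K"])
    if n=="wrist":
        T=np.eye(4);T[:3,:3]=R.from_rotvec(s["tcp_rot"]).as_matrix();T[:3,3]=s["tool_pos"];T=T@np.array(c["T_tool_cam"])
    else:
        T=np.eye(4);r=np.array(c["rotation"]);T[:3,:3]=r if r.shape==(3,3) else R.from_rotvec(r).as_matrix();T[:3,3]=c["position"]
    return im,d,K,T
def cloud(d,K,T):
    v,u=np.mgrid[:400,:640]
    P=np.stack([(u-K[0,2])/K[0,0]*d,(v-K[1,2])/K[1,1]*d,d],-1)
    return P@T[:3,:3].T+T[:3,3]
def ray(u,v,z,K,T):
    r=T[:3,:3]@np.array([(u-K[0,2])/K[0,0],(v-K[1,2])/K[1,1],1]); return T[:3,3]+r*(z-T[2,3])/r[2]
E
python3 - <<'E'
from h import *
for n in("top","scene"):
    im,d,K,T=cam(n); cv2.imwrite(f"pics/{n}0.png",im); np.savez(f"{n}0.npz",im=im,d=d,K=K,T=T)
    print(n,T.round(3).tolist(),K.tolist())
    for t in("magazine","pointer","oblong_mid","tray","lens","detent","spray","driver"):
        P=cloud(d,K,T)
        for o in spot_in(n,t)[:2]:
            r=o["rect"];u,v=int(r[0]),int(r[1]);print(t,round(o["score"],2),np.round(r),P[min(v,399),min(u,639)].round(3))
E
```

```text
top [[-0.026, -0.994, 0.103, 0.481], [-1.0, 0.024, -0.018, 0.044], [0.015, -0.104, -0.995, 1.102], [0.0, 0.0, 0.0, 1.0]] [[418.52039739326807, 0.0, 320.4058567188192], [0.0, 418.52039739326807, 197.01591336784963], [0.0, 0.0, 1.0]]
magazine 0.77 [363. 188. 103.  99.] [ 0.61  -0.078  0.075]
pointer 0.98 [360. 187.  14. 137.] [ 0.613 -0.073  0.071]
oblong_mid 0.56 [329. 192.  19.  12.] [0.599 0.005 0.102]
tray 0.68 [359. 184.  20. 140.] [ 0.618 -0.07   0.077]
tray 0.59 [221. 216.  72.  99.] [0.552 0.287 0.002]
lens 0.72 [208. 195.  24.  23.] [0.609 0.317 0.015]
detent 0.87 [360. 188.  13. 140.] [ 0.61  -0.073  0.075]
detent 0.57 [353. 216.  15.  18.] [ 0.537 -0.048  0.104]
driver 0.85 [320. 283.  27.  39.] [0.374 0.032 0.025]
driver 0.65 [279. 124.  13.  24.] [0.773 0.124 0.091]
scene [[0.672, 0.507, -0.539, 1.037], [0.74, -0.465, 0.485, -0.383], [-0.005, -0.725, -0.689, 0.625], [0.0, 0.0, 0.0, 1.0]] [[423.15746371636277, 0.0, 316.72248093612035], [0.0, 423.15746371636277, 193.84366942593195], [0.0, 0.0, 1.0]]
magazine 0.82 [288. 229. 141. 126.] [ 0.634 -0.091  0.073]
magazine 0.6 [332. 216.  17.  22.] [ 0.684 -0.033  0.102]
pointer 0.97 [304. 256. 122. 124.] [ 0.696 -0.107  0.068]
oblong_mid 0.83 [314. 191.  23.  19.] [ 0.615 -0.01   0.1  ]
tray 0.76 [393. 149. 120.  82.] [0.559 0.293 0.005]
lens 0.75 [287. 230. 144. 124.] [ 0.635 -0.093  0.073]
lens 0.56 [419. 157.  31.  22.] [0.627 0.304 0.014]
detent 0.73 [307. 255. 125. 124.] [ 0.699 -0.101  0.068]
detent 0.35 [419. 156.  26.  24.] [0.625 0.307 0.014]
spray 0.9 [429. 220.  32.  56.] [0.791 0.104 0.077]
driver 0.83 [259. 156.  16.  37.] [0.383 0.029 0.025]
```

View pics/top0.png

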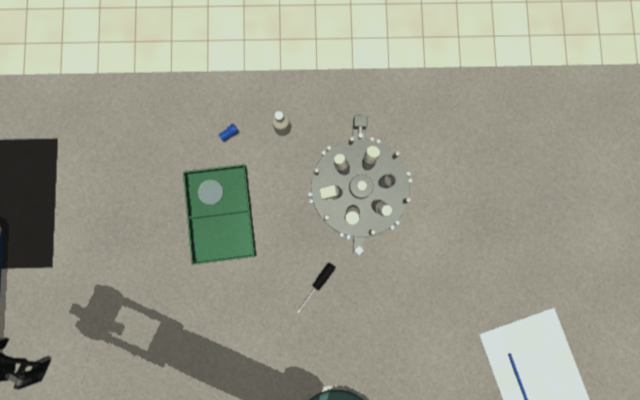

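View pics/scene0.png

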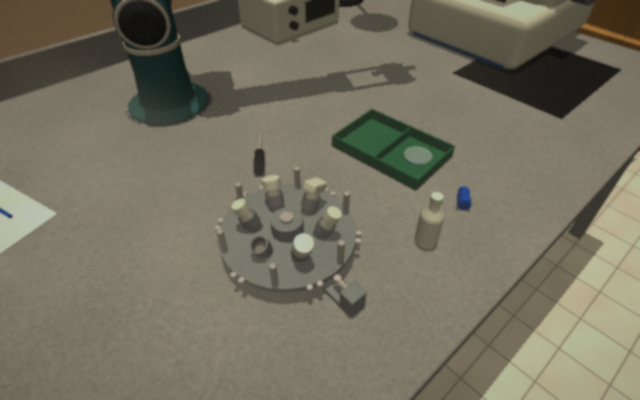

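The top view shows the magazine axis at about (361,187), the pointer at (359,250) and the detent at (360,122). The oblong head is at (330,192), on the +y side. It needs a counter-clockwise turn of about 80°. The empty tray half is at about (222,237), and the driver is at (318,285).

```bash
cat > fit.py <<'E'
from h import *
import sys
from scipy.optimize import least_squares
def clusters(P,mask,c):
    n,l,st,ce=cv2.connectedComponentsWithStats(mask.astype(np.uint8),connectivity=8)
    out=[]
    for i in range(1,n):
        m=l==i
        if m.sum()<3: continue
        q=np.median(P[m],0);w=q[:2]-c;out.append((m.sum(),q.round(4).tolist(),round(np.hypot(*w),4),round(np.degrees(np.arctan2(w[1],w[0]))%360,1)))
    return out
if __name__=="__main__":
    z=np.load("top0.npz");im,d,K,T=[z[k] for k in("im","d","K","T")];P=cloud(d,K,T)
    near=np.hypot(P[...,0]-.613,P[...,1]+.073)<.14
    m=near&(P[...,2]>.036)&(P[...,2]<.048)
    print("disc z",np.median(P[m][:,2]))
    # outline circle fit
    mm=cv2.morphologyEx((near&(P[...,2]>.03)).astype(np.uint8),cv2.MORPH_OPEN,np.ones((5,5)))
    h=max(cv2.findContours(mm,cv2.RETR_EXTERNAL,cv2.CHAIN_APPROX_NONE)[0],key=cv2.contourArea)[:,0]
    Q=np.array([ray(u,v,.042,K,T)[:2] for u,v in h])
    s=least_squares(lambda p:np.hypot(Q[:,0]-p[0],Q[:,1]-p[1])-p[2],[.613,-.073,.127],loss="soft_l1",f_scale=.002).x;print("circle",s)
    print("hub",clusters(P,near&(abs(P[...,2]-.072)<.006)&(np.hypot(P[...,0]-s[0],P[...,1]-s[1])<.035),s[:2]))
    for o in clusters(P,near&(P[...,2]>.082),s[:2]):print(o)
    for n,u,v,h_ in(("ptr",359,250,.012),("det",360,122,.044)):
        q=ray(u,v,h_,K,T)[:2]-s[:2];print(n,q,np.hypot(*q),np.degrees(np.arctan2(q[1],q[0])))
    g=(cv2.cvtColor(im,cv2.COLOR_BGR2HSV)); gm=cv2.inRange(g,(50,90,30),(85,255,255)); gm[:, :150]=0; gm[:,300:]=0
    c=max(cv2.findContours(cv2.morphologyEx(gm,cv2.MORPH_CLOSE,np.ones((7,7))),cv2.RETR_EXTERNAL,cv2.CHAIN_APPROX_NONE)[0],key=cv2.contourArea)
    b=cv2.boxPoints(cv2.minAreaRect(c));print("tray",[ray(u,v,.02,K,T)[:2].round(3).tolist() for u,v in b])
    print("lens",ray(210,192,.014,K,T).round(3),"divider",ray(219,215,.03,K,T).round(3))
E
python3 fit.py
```

```text
disc z 0.04066455759136378
circle [ 0.61286612 -0.07649193  0.12499994]
hub [(np.int64(421), [0.6127, -0.0755, 0.0708], np.float64(0.001), np.float64(98.6))]
(np.int64(19), [0.7281, -0.0554, 0.0907], np.float64(0.1171), np.float64(10.4))
(np.int64(177), [0.6884, -0.1031, 0.0978], np.float64(0.0801), np.float64(340.6))
(np.int64(21), [0.688, -0.1654, 0.0907], np.float64(0.1164), np.float64(310.2))
(np.int64(125), [0.6735, -0.0234, 0.0975], np.float64(0.0806), np.float64(41.2))
(np.int64(21), [0.6523, 0.0352, 0.0892], np.float64(0.1184), np.float64(70.5))
(np.int64(211), [0.5969, 0.0054, 0.098], np.float64(0.0835), np.float64(101.0))
(np.int64(22), [0.5738, -0.1877, 0.0887], np.float64(0.1178), np.float64(250.6))
(np.int64(126), [0.5512, -0.1283, 0.098], np.float64(0.0805), np.float64(220.0))
(np.int64(169), [0.5353, -0.0483, 0.0985], np.float64(0.0825), np.float64(160.0))
(np.int64(20), [0.5371, 0.0138, 0.09], np.float64(0.1178), np.float64(130.0))
(np.int64(19), [0.4981, -0.0983, 0.0905], np.float64(0.1168), np.float64(190.8))
ptr [-0.15881523  0.00492842] 0.15889168473482562 178.22254236673928
det [ 0.17134469 -0.00594553] 0.17144780838941873 -1.9873214208807188
tray [[0.668, 0.383], [0.682, 0.221], [0.447, 0.197], [0.433, 0.355]]
lens [0.614 0.312 0.014] divider [0.553 0.285 0.03 ]
```

```bash
python3 - <<'E'
from h import *
s=bot.read_state();print(s["time"],s["q"],s["tool_pos"]);print(R.from_rotvec(s["tcp_rot"]).as_matrix().round(3))
print(eyes.get_calibration("wrist"))
c=np.array([.6128,-.0762])
for a in (116,130.3,196,208):
    print(a,(c+.12*np.array([np.cos(np.radians(a)),np.sin(np.radians(a))])).round(4))
E
```

```text
0.9 [ 1.10809492e+00  2.63873347e-01  1.60397989e+00 -1.82514619e-05
  1.27371863e+00 -3.68838498e-02] [0.27881569 0.6147236  0.24530858]
[[-0.911  0.413  0.   ]
 [ 0.413  0.911  0.   ]
 [-0.     0.    -1.   ]]
{'K': array([[335.81122511,   0.        , 321.57235562],
       [  0.        , 335.81122511, 199.68970201],
       [  0.        ,   0.        ,   1.        ]]), 'T_tool_cam': array([[ 4.85919412e-04, -9.45116038e-01, -3.26734508e-01,
         8.54015486e-02],
       [ 9.99999724e-01,  2.75445823e-04,  6.90441345e-04,
        -3.49718467e-04],
       [-5.62549533e-04, -3.26734753e-01,  9.45115911e-01,
        -1.29929879e-01],
       [ 0.00000000e+00,  0.00000000e+00,  0.00000000e+00,
         1.00000000e+00]])}
116 [0.5602 0.0317]
130.3 [0.5352 0.0153]
196 [ 0.4974 -0.1093]
208 [ 0.5068 -0.1325]
```

Request:
carry_out(series="0.0235 -0.0483 0 -3;0.0235 -0.0483 0 -3;0.0235 -0.0483 0 -3;0.0235 -0.0483 0 -3;0.0235 -0.0483 0 -3;0.0235 -0.0483 0 -3;0.0235 -0.0483 0 -3;0.0235 -0.0483 0 -3;0.0235 -0.0483 0 -3;0.0235 -0.0483 0 -3;0.0235 -0.0483 0 -3;0.0235 -0.0483 0 -3;0 0 -0.02 0;0 0 0 0", jaw=-1, grip_force=20)

```text
time: 2.65
tool_pos: [0.559, 0.0351, 0.2228]
tcp_rot: [-1.579, -2.711, 0.003]
wrist_force: [-1.0, -0.1, 0.1]
width: -0.003
grip_force: 0.0
```

```bash
python3 - <<'E'
from h import *
s=bot.read_state();print(s["time"],s["q"],s["tool_pos"],s["wrist_force"],R.from_rotvec(s["tcp_rot"]).as_matrix().round(2).tolist())
im,d,K,T=cam("wrist");cv2.imwrite("pics/w1.png",im)
from fit import clusters
P=cloud(d,K,T);c=np.array([.6128,-.0762])
near=np.hypot(P[...,0]-c[0],P[...,1]-c[1])<.135
for o in clusters(P,near&(d>0.02)&(P[...,2]>.086)&(P[...,2]<.115),c):
  if o[0]>40: print(o)
E
```

```text
2.65 [ 1.79644332e-02  6.61198031e-02  1.87487311e+00  5.92857497e-04
  1.20554376e+00 -4.98192960e-01] [0.55897496 0.03513158 0.22282976] [-1.02488733 -0.10885506  0.08310458] [[-0.49, 0.87, -0.0], [0.87, 0.49, 0.0], [0.0, -0.0, -1.0]]
(np.int64(178), [0.5366, 0.0141, 0.0928], np.float64(0.1182), np.float64(130.2))
(np.int64(1428), [0.5964, 0.0117, 0.0989], np.float64(0.0894), np.float64(100.5))
(np.int64(172), [0.6513, 0.0353, 0.0927], np.float64(0.1179), np.float64(71.0))
(np.int64(1368), [0.5361, -0.0456, 0.1003], np.float64(0.0826), np.float64(158.2))
(np.int64(168), [0.498, -0.0962, 0.0924], np.float64(0.1165), np.float64(189.9))
(np.int64(458), [0.6678, -0.0149, 0.0966], np.float64(0.0823), np.float64(48.1))
```

View pics/w1.png

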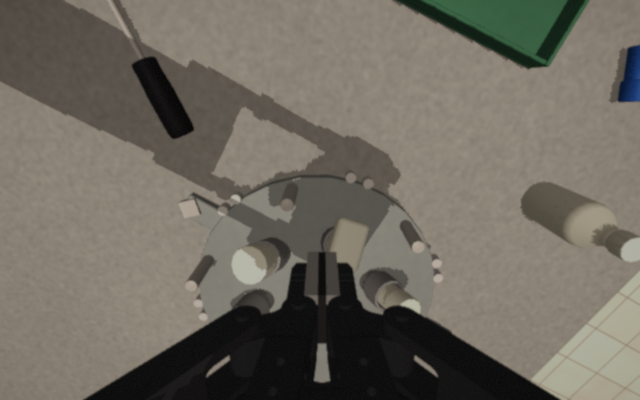

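Wrist view: the near peg is at (288,196), the oblong head at (348,240) and the shut fingers at (322,275). This agrees with the fit. Next I work out the arc rows.

```bash
python3 - <<'E'
import numpy as np
c=np.array([.6128,-.0762]);r=.1235
p=lambda a:c+r*np.array([np.cos(np.radians(a)),np.sin(np.radians(a))])
a=115.8;x=np.array([.559,.0351])
for st in [4]*20:
    a+=st;n=p(a);dd=(n-x).round(4);x=x+dd;print(round(a,1),"%g %g 0 %g"%(*dd,st),end=";\n")
E
```

```text
119.8 -0.0076 -0.0041 0 4;
123.8 -0.0073 -0.0046 0 4;
127.8 -0.007 -0.005 0 4;
131.8 -0.0066 -0.0055 0 4;
135.8 -0.0062 -0.006 0 4;
139.8 -0.0058 -0.0064 0 4;
143.8 -0.0054 -0.0068 0 4;
147.8 -0.0048 -0.0071 0 4;
151.8 -0.0043 -0.0074 0 4;
155.8 -0.0038 -0.0078 0 4;
159.8 -0.0033 -0.008 0 4;
163.8 -0.0027 -0.0081 0 4;
167.8 -0.0021 -0.0084 0 4;
171.8 -0.0015 -0.0085 0 4;
175.8 -0.001 -0.0086 0 4;
179.8 -0.0003 -0.0086 0 4;
183.8 0.0003 -0.0086 0 4;
187.8 0.0008 -0.0086 0 4;
191.8 0.0015 -0.0085 0 4;
195.8 0.0021 -0.0083 0 4;
```

Request:
carry_out(series="0 0 -0.05 0;0 0 -0.05 0;0 0 -0.05 0;0 0 0 0")

```text
time: 3.2
tool_pos: [0.5562, 0.0365, 0.0714]
tcp_rot: [-1.573, -2.71, 0.008]
wrist_force: [-0.6, 0.9, -0.6]
width: 0.005
grip_force: 0.0
```

Request:
carry_out(series="-0.0076 -0.0041 0 4;-0.0073 -0.0046 0 4;-0.007 -0.005 0 4;-0.0066 -0.0055 0 4;-0.0062 -0.006 0 4;-0.0058 -0.0064 0 4;-0.0054 -0.0068 0 4;-0.0048 -0.0071 0 4;-0.0043 -0.0074 0 4;-0.0038 -0.0078 0 4;-0.0033 -0.008 0 4;-0.0027 -0.0081 0 4;-0.0021 -0.0084 0 4;-0.0015 -0.0085 0 4;-0.001 -0.0086 0 4;0 0 0 0")

```text
time: 5.2
tool_pos: [0.4935, -0.0672, 0.0783]
tcp_rot: [0.011, 3.137, -0.001]
wrist_force: [0.1, -0.1, 0.8]
width: 0.002
grip_force: 0.0
```

```bash
cat > look.py <<'E'
from h import *
from fit import clusters
import sys
s=bot.read_state();t=s["tool_pos"];c=np.array([.6128,-.0762]);w=t[:2]-c
print("tcp",t.round(4),"r",np.hypot(*w),"ang",np.degrees(np.arctan2(w[1],w[0]))%360,"F",s["wrist_force"].round(1))
im,d,K,T=cam("top");P=cloud(d,K,T)
near=np.hypot(P[...,0]-c[0],P[...,1]-c[1])<.135
for o in clusters(P,near&(P[...,2]>.082)&(P[...,2]<.125),c): print(o)
if len(sys.argv)>1: cv2.imwrite(sys.argv[1],cv2.resize(im[100:300,250:500],None,fx=3,fy=3))
E
python3 look.py
```

```text
tcp [ 0.4935 -0.0672  0.0783] r 0.11967546517873842 ang 175.66971353733774 F [ 0.1 -0.1  0.8]
(np.int64(21), [0.7283, -0.0608, 0.0905], np.float64(0.1165), np.float64(7.6))
(np.int64(175), [0.6773, -0.0263, 0.0972], np.float64(0.0816), np.float64(37.7))
(np.int64(18), [0.6831, -0.1697, 0.0913], np.float64(0.117), np.float64(307.0))
(np.int64(20), [0.6584, 0.0326, 0.0902], np.float64(0.1179), np.float64(67.3))
(np.int64(131), [0.6222, -0.1562, 0.0967], np.float64(0.0806), np.float64(276.7))
(np.int64(116), [0.6018, 0.0053, 0.0981], np.float64(0.0822), np.float64(97.7))
(np.int64(21), [0.5666, -0.1846, 0.0889], np.float64(0.1178), np.float64(246.9))
(np.int64(44), [0.5573, -0.1268, 0.101], np.float64(0.0751), np.float64(222.4))
(np.int64(19), [0.5421, 0.0163, 0.0897], np.float64(0.1164), np.float64(127.4))
```

Request:
carry_out(series="-0.0002 -0.0043 0 2;-0.0001 -0.0043 0 2;0.0001 -0.0043 0 2;0.0002 -0.0043 0 2;0.0003 -0.0043 0 2;0.0005 -0.0043 0 2;0.0007 -0.0043 0 2;0.0008 -0.0042 0 2;0.0005 -0.0021 0 1;0.0005 -0.0021 0 1;0 0 0 0;0 0 0 0")

```text
time: 6.75
tool_pos: [0.4954, -0.1053, 0.076]
tcp_rot: [-0.48, 3.103, -0.0]
wrist_force: [-0.4, 2.2, 2.3]
width: 0.0
grip_force: 1.4
```

```bash
python3 look.py
```

```text
tcp [ 0.4954 -0.1053  0.076 ] r 0.12098852928546104 ang 193.9096574698158 F [-0.4  2.2  2.3]
(np.int64(20), [0.7216, -0.0307, 0.0892], np.float64(0.1179), np.float64(22.7))
(np.int64(23), [0.7064, -0.1484, 0.0894], np.float64(0.1182), np.float64(322.4))
(np.int64(171), [0.6625, -0.011, 0.098], np.float64(0.082), np.float64(52.7))
(np.int64(129), [0.6425, -0.1514, 0.0967], np.float64(0.0809), np.float64(291.6))
(np.int64(20), [0.6284, 0.0407, 0.0902], np.float64(0.1179), np.float64(82.4))
(np.int64(22), [0.5979, -0.1932, 0.0906], np.float64(0.118), np.float64(262.7))
(np.int64(120), [0.5808, 0.0007, 0.0978], np.float64(0.0833), np.float64(112.6))
(np.int64(46), [0.5726, -0.1434, 0.0999], np.float64(0.0783), np.float64(239.1))
(np.int64(191), [0.5302, -0.0629, 0.0984], np.float64(0.0836), np.float64(170.9))
(np.int64(21), [0.5198, -0.0049, 0.0908], np.float64(0.1172), np.float64(142.5))
```

Request:
carry_out(series="0.0005 -0.002 0 1;0.0005 -0.002 0 1;0.0006 -0.002 0 1;0 0 0 0;0 0 0 0")

```text
time: 7.42
tool_pos: [0.4962, -0.1119, 0.0751]
tcp_rot: [0.561, -3.091, 0.0]
wrist_force: [1.1, -0.2, 0.5]
width: -0.007
grip_force: 0.0
```

```bash
python3 look.py
```

```text
tcp [ 0.4962 -0.1119  0.0751] r 0.12196256543265992 ang 197.01546424384674 F [ 1.1 -0.2  0.5]
(np.int64(18), [0.7169, -0.0219, 0.0902], np.float64(0.1175), np.float64(27.6))
(np.int64(21), [0.7117, -0.1393, 0.0891], np.float64(0.1173), np.float64(327.5))
(np.int64(173), [0.6561, -0.0064, 0.0978], np.float64(0.0822), np.float64(58.2))
(np.int64(128), [0.6496, -0.1483, 0.0974], np.float64(0.081), np.float64(297.1))
(np.int64(21), [0.6185, 0.041, 0.0905], np.float64(0.1173), np.float64(87.2))
(np.int64(22), [0.6079, -0.1931, 0.0898], np.float64(0.117), np.float64(267.6))
(np.int64(119), [0.5745, -0.0035, 0.0985], np.float64(0.0821), np.float64(117.8))
(np.int64(50), [0.5782, -0.15, 0.099], np.float64(0.0815), np.float64(244.9))
(np.int64(188), [0.5301, -0.0721, 0.0982], np.float64(0.0828), np.float64(177.2))
(np.int64(16), [0.5136, -0.0133, 0.0908], np.float64(0.1175), np.float64(147.6))
```

Clicked in: the disc jumped ahead and there is no contact force. I back off, rise and go above the adapter.

Request:
carry_out(series="-0.002 0.007 0 0;0 0 0.05 0;0 0 0.05 0;0.012 0.009 0.02 -7.7;0.012 0.009 0 -7.7;0.012 0.008 0 -7.7;0 0 0 0;0 0 0 0")

```text
time: 8.48
tool_pos: [0.5296, -0.0785, 0.1949]
tcp_rot: [-0.064, -3.14, 0.0]
wrist_force: [-0.4, -0.4, -0.2]
width: -0.001
grip_force: 0.0
```

Request:
carry_out(series="0 0 0 0;0 0 0 0;0 0 0 0;0 0 0 0", jaw=0.2)

```text
time: 8.98
tool_pos: [0.5303, -0.0788, 0.1953]
tcp_rot: [0.069, 3.141, -0.0]
wrist_force: [0.2, 0.5, -0.0]
width: 0.6
grip_force: 0.0
```

```bash
python3 look.py; python3 - <<'E'
from h import *
s=bot.read_state();print(s["time"],s["tool_pos"],s["width"],s["q"].round(2),R.from_rotvec(s["tcp_rot"]).as_matrix().round(3).tolist())
im,d,K,T=cam("wrist");cv2.imwrite("pics/w2.png",im);P=cloud(d,K,T)
m=(abs(P[...,0]-.53)<.035)&(abs(P[...,1]+.073)<.03)&(P[...,2]>.088)&(P[...,2]<.118)&(d>.05)
print(m.sum(),P[m].mean(0) if m.any() else 0, np.percentile(P[m],[2,98],axis=0) if m.any() else 0)
E
```

```text
tcp [ 0.5303 -0.0788  0.1953] r 0.08258983862367604 ang 181.80218016896904 F [ 0.2  0.5 -0. ]
(np.int64(19), [0.7166, -0.0208, 0.089], np.float64(0.1176), np.float64(28.1))
(np.int64(21), [0.7114, -0.1391, 0.0898], np.float64(0.1169), np.float64(327.5))
(np.int64(173), [0.6561, -0.0063, 0.0977], np.float64(0.0822), np.float64(58.2))
(np.int64(97), [0.6524, -0.1502, 0.0971], np.float64(0.0839), np.float64(298.2))
(np.int64(21), [0.6185, 0.041, 0.0906], np.float64(0.1173), np.float64(87.2))
(np.int64(118), [0.5746, -0.0035, 0.0976], np.float64(0.0821), np.float64(117.7))
(np.int64(16), [0.5137, -0.0132, 0.091], np.float64(0.1175), np.float64(147.5))
9.025 [ 0.53028417 -0.07876153  0.19530216] 0.6003020364569892 [-0.19  0.04  1.96 -0.    1.15 -1.72] [[-0.999, 0.044, 0.0], [0.044, 0.999, -0.0], [-0.0, -0.0, -1.0]]
2198 [ 0.52615458 -0.07363529  0.10052639] [[ 0.50845717 -0.08700051  0.09091684]
 [ 0.54469603 -0.06032468  0.10854982]]
```

View pics/w2.png

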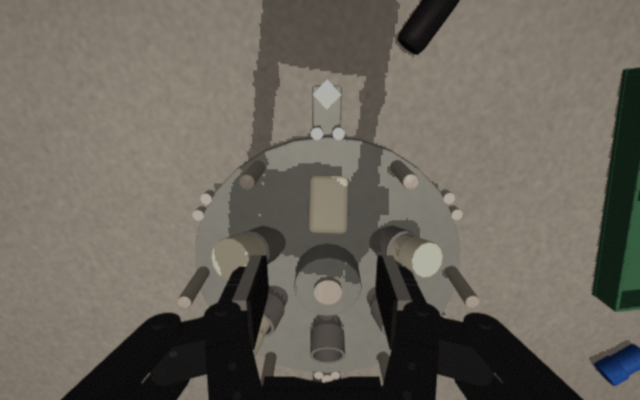

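The oblong head is at (328,204), in line with the pointer lozenge at (327,95). The pads straddle it. I descend and grip.

Request:
carry_out(series="-0.001 0.005 -0.03 0;0 0 -0.04 0;0 0 -0.02 0;0 0 -0.014 0;0 0 0 0;0 0 0 0")

```text
time: 9.82
tool_pos: [0.5303, -0.0739, 0.0923]
tcp_rot: [0.068, 3.139, -0.0]
wrist_force: [0.1, 0.1, 0.4]
width: 0.601
grip_force: 0.0
```

Request:
carry_out(series="0 0 0 0;0 0 0 0;0 0 0 0;0 0 0 0;0 0 0 0", jaw=-1, grip_force=25)

```text
time: 10.45
tool_pos: [0.5302, -0.0739, 0.0924]
tcp_rot: [0.068, 3.139, -0.001]
wrist_force: [0.0, -0.5, 6.4]
width: 0.319
grip_force: 30.9
```

Request:
carry_out(series="-0.0019 0 0.0046 0;-0.0019 0 0.0046 0;-0.0018 0 0.0046 0;0 0 0 0")

```text
time: 10.95
tool_pos: [0.5237, -0.0737, 0.1056]
tcp_rot: [0.069, 3.141, -0.0]
wrist_force: [2.0, 0.1, 0.5]
width: 0.32
grip_force: 30.3
```

Request:
carry_out(series="0.003 0 0.0003 0;0.003 0 0.0003 0;0.003 0 0.0003 0;0.003 0 0.0003 0;0 0 0 0")

```text
time: 11.58
tool_pos: [0.5307, -0.0733, 0.1034]
tcp_rot: [-0.068, -3.129, -0.001]
wrist_force: [-8.2, -0.1, -0.3]
width: 0.32
grip_force: 30.1
```

```bash
python3 look.py; python3 - <<'E'
from h import *
im,d,K,T=cam("scene");cv2.imwrite("pics/s2.png",cv2.resize(im[120:320,200:400],(800,600)[:1]*1+(800,) if 0 else (600,600),interpolation=cv2.INTER_CUBIC))
E
```

```text
tcp [ 0.5307 -0.0733  0.1034] r 0.08217372595972217 ang 177.95831762559064 F [-8.2 -0.1 -0.3]
(np.int64(17), [0.7163, -0.0229, 0.0903], np.float64(0.1164), np.float64(27.2))
(np.int64(20), [0.7119, -0.1393, 0.0899], np.float64(0.1175), np.float64(327.5))
(np.int64(171), [0.6561, -0.0064, 0.0977], np.float64(0.0822), np.float64(58.2))
(np.int64(126), [0.6496, -0.1485, 0.0975], np.float64(0.0811), np.float64(297.0))
(np.int64(21), [0.6185, 0.041, 0.0907], np.float64(0.1173), np.float64(87.2))
(np.int64(119), [0.5746, -0.0035, 0.098], np.float64(0.0821), np.float64(117.7))
(np.int64(16), [0.5136, -0.0133, 0.0913], np.float64(0.1174), np.float64(147.6))
```

View pics/s2.png

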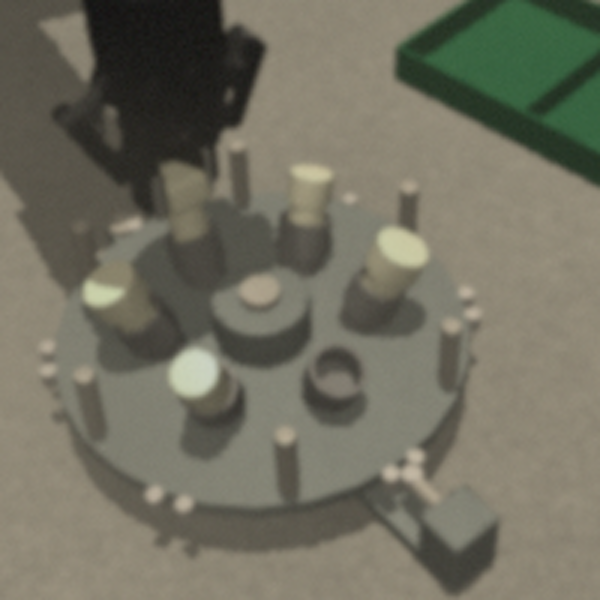

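The adapter at (187,205) is still partly in its cup and already straighter. The push on the rim is only 8 N, so I push further to swing it upright.

Request:
carry_out(series="0.003 0 0.0005 0;0.003 0 0.0005 0;0.003 0 0.0005 0;0.003 0 0.0005 0;0 0 0 0;0 0 0 0")

```text
time: 12.42
tool_pos: [0.5422, -0.0736, 0.1055]
tcp_rot: [-0.067, -3.128, -0.0]
wrist_force: [-9.6, -1.9, 1.8]
width: 0.318
grip_force: 30.9
```

Request:
carry_out(series="0 0 0.01 0;-0.004 0 0.02 0;-0.004 0 0.04 0;0 0 0.04 0;0 0 0 0;0 0 0 0")

```text
time: 13.18
tool_pos: [0.5401, -0.0736, 0.2189]
tcp_rot: [0.068, 3.139, -0.0]
wrist_force: [-0.0, 0.3, -0.4]
width: 0.322
grip_force: 30.7
```

```bash
python3 look.py; python3 - <<'E'
from h import *
im,d,K,T=cam("scene");cv2.imwrite("pics/s3.png",cv2.resize(im[80:280,200:400],(600,600),interpolation=cv2.INTER_CUBIC))
im,d,K,T=cam("wrist");np.savez("w3.npz",im=im,d=d,K=K,T=T)
E
```

```text
tcp [ 0.5401 -0.0736  0.2189] r 0.07278673871227417 ang 177.974875073033 F [-0.   0.3 -0.4]
(np.int64(19), [0.7166, -0.0208, 0.0896], np.float64(0.1177), np.float64(28.1))
(np.int64(21), [0.7114, -0.139, 0.0899], np.float64(0.1169), np.float64(327.5))
(np.int64(172), [0.6559, -0.0064, 0.0979], np.float64(0.0821), np.float64(58.3))
(np.int64(21), [0.6185, 0.041, 0.0905], np.float64(0.1173), np.float64(87.2))
(np.int64(118), [0.5744, -0.0034, 0.0977], np.float64(0.0823), np.float64(117.8))
(np.int64(16), [0.5136, -0.0132, 0.0904], np.float64(0.1175), np.float64(147.6))
(np.int64(12), [0.507, -0.1306, 0.0905], np.float64(0.119), np.float64(207.2))
```

View pics/s3.png

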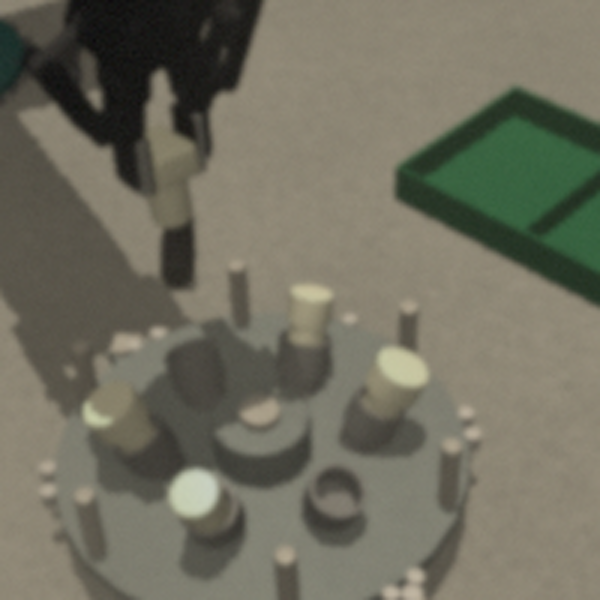

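The adapter is out and looks close to upright, with its shank running from (170,190) to (177,285). I measure the tilt from depth.

```bash
python3 - <<'E'
from h import *
im,d,K,T=cam("scene");P=cloud(d,K,T)
m=(abs(P[...,0]-.54)<.05)&(abs(P[...,1]+.075)<.03)&(P[...,2]>.13)&(P[...,2]<.235)&(d>0)
for z in np.arange(.15,.235,.006):
    q=P[m&(abs(P[...,2]-z)<.003)]
    if len(q)>3: print(round(z,3),len(q),q[:,:2].mean(0).round(4),np.percentile(q[:,0],[5,95]).round(3))
E
```

```text
0.18 30 [ 0.5468 -0.078 ] [0.54  0.551]
0.186 49 [ 0.5467 -0.0771] [0.539 0.551]
0.192 40 [ 0.5457 -0.0768] [0.539 0.549]
0.198 42 [ 0.5455 -0.0765] [0.54  0.549]
0.204 22 [ 0.5464 -0.0765] [0.543 0.549]
0.21 43 [ 0.5491 -0.0792] [0.542 0.555]
0.216 98 [ 0.5502 -0.0784] [0.539 0.556]
0.222 122 [ 0.5448 -0.077 ] [0.519 0.555]
0.228 206 [ 0.5437 -0.0744] [0.528 0.553]
0.234 56 [ 0.5441 -0.0758] [0.533 0.551]
```

Request:
carry_out(series="-0.005 0.0445 0 0;-0.005 0.0445 0 0;-0.005 0.0445 0 0;-0.005 0.0445 0 0;-0.005 0.0445 0 0;-0.005 0.0445 0 0;-0.005 0.0445 0 0;-0.005 0.0445 0 0;0 0 -0.04 0;0 0 -0.04 0;0 0 -0.04 0;0 0 -0.03 0;0 0 0 0;0 0 0 0")

```text
time: 15.12
tool_pos: [0.5002, 0.2826, 0.0688]
tcp_rot: [0.068, 3.14, 0.0]
wrist_force: [0.0, -0.7, -0.5]
width: 0.32
grip_force: 30.6
```

```bash
python3 - <<'E'
from h import *
for n in ("scene","top"):
    im,d,K,T=cam(n);P=cloud(d,K,T)
    if n=="scene": cv2.imwrite("pics/s4.png",cv2.resize(im[50:210,290:490],(800,640)[:1]+(600,),interpolation=cv2.INTER_CUBIC))
    m=(abs(P[...,0]-.5)<.04)&(abs(P[...,1]-.2825)<.04)&(P[...,2]>.009)&(P[...,2]<.06)&(d>0)
    for z in np.arange(.012,.06,.006):
        q=P[m&(abs(P[...,2]-z)<.003)]
        if len(q)>3: print(n,round(z,3),len(q),q[:,:2].mean(0).round(4))
E
```

```text
scene 0.03 7 [0.5059 0.2766]
scene 0.036 21 [0.505 0.276]
scene 0.042 21 [0.5057 0.276 ]
scene 0.048 21 [0.5055 0.2765]
scene 0.054 13 [0.5033 0.277 ]
```

View pics/s4.png

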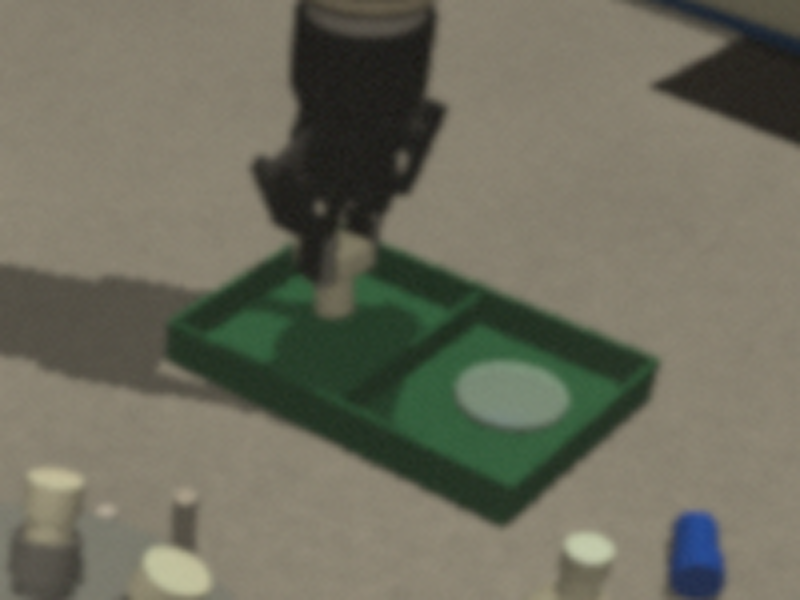

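The adapter hangs upright over the empty half at (335,290). I lower it slowly until the foot touches.

Request:
carry_out(series="0 0 -0.01 0;0 0 -0.006 0;0 0 -0.003 0;0 0 -0.002 0;0 0 0 0;0 0 0 0")

```text
time: 15.98
tool_pos: [0.4998, 0.2824, 0.0474]
tcp_rot: [0.068, 3.141, 0.0]
wrist_force: [0.2, 0.3, -1.2]
width: 0.32
grip_force: 30.7
```

Request:
carry_out(series="0 0 -0.002 0;0 0 -0.002 0;0 0 0 0;0 0 0 0")

```text
time: 16.48
tool_pos: [0.501, 0.2826, 0.0461]
tcp_rot: [0.068, 3.139, 0.001]
wrist_force: [-1.7, -4.0, 13.5]
width: 0.326
grip_force: 32.8
```

Request:
carry_out(series="0 0 0.0015 0;0 0 0 0")

```text
time: 16.73
tool_pos: [0.5008, 0.2826, 0.0462]
tcp_rot: [0.068, 3.139, 0.001]
wrist_force: [-0.2, -2.4, 6.9]
width: 0.321
grip_force: 31.8
```

Request:
carry_out(series="0 0 0 0;0 0 0 0;0 0 0 0;0 0 0 0;0 0 0.02 0;0 0 0.04 0;0 0 0.05 0;0 0 0.05 0;0 0 0 0;0 0 0 0", jaw=0.1)

```text
time: 17.98
tool_pos: [0.4998, 0.2824, 0.2059]
tcp_rot: [0.068, 3.14, 0.001]
wrist_force: [-0.1, 0.4, -0.3]
width: 0.551
grip_force: 0.0
```

```bash
python3 look.py | sed -n 1,12p; python3 - <<'E'
from h import *
im,d,K,T=cam("scene");P=cloud(d,K,T)
cv2.imwrite("pics/s5.png",cv2.resize(im[50:210,290:490],(800,600),interpolation=cv2.INTER_CUBIC))
m=(abs(P[...,0]-.5)<.045)&(abs(P[...,1]-.2825)<.045)&(P[...,2]>.009)&(P[...,2]<.07)&(d>0)
for z in np.arange(.012,.07,.006):
    q=P[m&(abs(P[...,2]-z)<.003)]
    if len(q)>3: print(round(z,3),len(q),q[:,:2].mean(0).round(4))
E
```

```text
tcp [0.4998 0.2824 0.2059] r 0.37594991492964386 ang 107.49586646111634 F [-0.1  0.4 -0.3]
(np.int64(18), [0.7166, -0.0219, 0.0906], np.float64(0.1172), np.float64(27.6))
(np.int64(21), [0.7117, -0.1391, 0.0894], np.float64(0.1172), np.float64(327.6))
(np.int64(170), [0.6561, -0.0064, 0.0975], np.float64(0.0822), np.float64(58.2))
(np.int64(129), [0.65, -0.1479, 0.0972], np.float64(0.0807), np.float64(297.4))
(np.int64(22), [0.6182, 0.041, 0.0908], np.float64(0.1173), np.float64(87.4))
(np.int64(21), [0.6079, -0.1937, 0.0903], np.float64(0.1176), np.float64(267.6))
(np.int64(118), [0.5745, -0.0035, 0.0979], np.float64(0.0821), np.float64(117.8))
(np.int64(178), [0.5687, -0.1438, 0.0975], np.float64(0.0808), np.float64(236.9))
(np.int64(16), [0.5137, -0.0132, 0.0908], np.float64(0.1175), np.float64(147.6))
(np.int64(21), [0.5094, -0.1307, 0.0899], np.float64(0.1169), np.float64(207.8))
0.012 26 [0.5094 0.2747]
0.018 20 [0.506  0.2751]
0.024 17 [0.5087 0.277 ]
0.03 16 [0.5057 0.2735]
0.036 13 [0.5055 0.2734]
0.042 42 [0.5105 0.2739]
0.048 37 [0.51   0.2731]
0.054 123 [0.5046 0.2802]
0.06 9 [0.5057 0.2817]
```

View pics/s5.png

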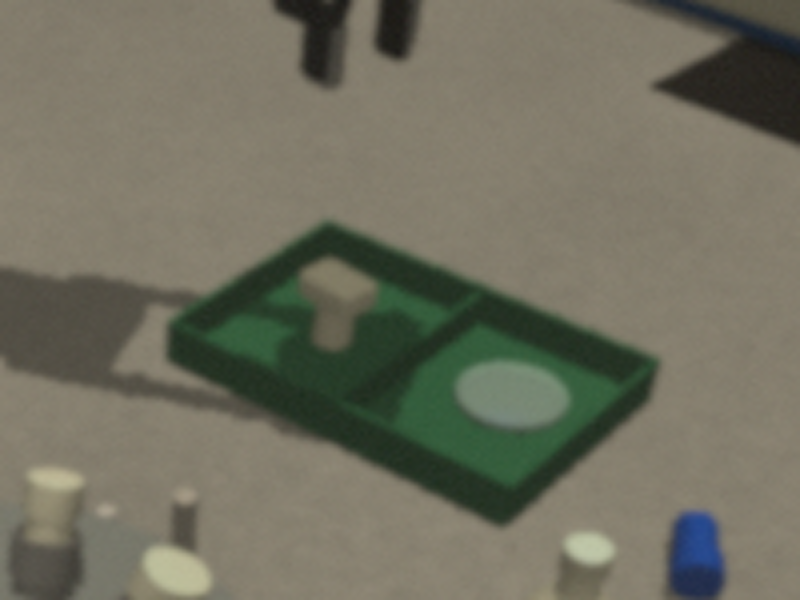

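The adapter stands upright in the near half at (335,310). The gripper is clear, the magazine is still indexed and the round adapters are in their cups.

```bash
python3 -c "
from workcell import bot;print(bot.finish_job())"
```

```text
the job is handed in; nothing more can be done
None
```

The job is handed in, with no verdict returned. At the last look the magazine was clicked in at the pointer, the oblong adapter stood upright and released in the tray's near half, the round adapters were in their cups, and the arm was clear.

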